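Load a cuvette and hold the shutter lever level

TASK

Take any one of the three cuvettes out of the grey pocket tray and seat it upright, fully home, in the square pocket of the exposure station. Only after letting go of it there, press the station's spring-loaded shutter lever down with the fingertips until the lever is level, and finish while holding it level against its spring (do not let go; the last push is kept). Leave the other two cuvettes in the tray and do not disturb the mirror mount, the mouse or the brown vial nearby.

Things in the scene. Friction and masses are not known exactly. Their poses are not given: they have to be found in the camera images.
- tray: Grey plastic pocket tray, 124 x 46 x 22 mm, fixed to the table. Origin: centre of its underside; x along its length, z up. Three square pockets 15 mm wide and 18 mm deep in a row along its x, at x = -42, 0 and +42 mm, each holding an upright cuvette; pocket floors 4 mm above the table.
- cuvette_0: Clear square cuvette with a white cap, upright in a tray pocket, one of three alike: body 12 x 12 mm, 51 mm tall with cap (fingers can grip it up to 44 mm), about 12 g. Origin: centre of its underside; z up, x and y normal to its faces, along the tray's x and y but for the pocket's play. Grip just above the tray, finger pads' middle about 39 mm above its underside.
- cuvette_1: Clear square cuvette with a white cap, upright in a tray pocket, one of three alike: body 12 x 12 mm, 51 mm tall with cap (fingers can grip it up to 44 mm), about 12 g. Origin: centre of its underside; z up, x and y normal to its faces, along the tray's x and y but for the pocket's play. Grip just above the tray, finger pads' middle about 39 mm above its underside.
- cuvette_2: Clear square cuvette with a white cap, upright in a tray pocket, one of three alike: body 12 x 12 mm, 51 mm tall with cap (fingers can grip it up to 44 mm), about 12 g. Origin: centre of its underside; z up, x and y normal to its faces, along the tray's x and y but for the pocket's play. Grip just above the tray, finger pads' middle about 39 mm above its underside.
- station: Exposure station, fixed. Aluminium base 120 x 112 x 10 mm; origin: centre of its underside, z up, lever handle toward -x. On it, in its frame: nest block 42 x 36 mm at y = -30 mm, top at z = 31; upright grey screen at y = +3, 56 mm long in x, 62 high; lever at y = +27; lamp barrel at y = +40 to +64, 50 high. Load the nest with the fingers closing along x (the screen stands beside it in y).
- nest (a point): Centre of the floor of the station's square cuvette pocket, 12 mm above the table, at (+15, -30, +12) mm in the station's frame, axes as the station's. The pocket is 16 mm wide for the lowest 12 mm, then bevelled, widening to 25 mm at its mouth 19 mm above this point; sides along the station's x and y. A seated cuvette has its underside here.
- lever (a joint): Spring-loaded shutter lever: flat aluminium bar with a round finger pad at its free end, hinged at its far end on a pillar; hinge along the station's y at (+52, +27, +58) mm in its frame. Value in rad: 0 at rest (handle raised by 0.35 rad), growing as the handle goes down; 0.35 = level; 0.55 = lower stop. At the pad 3 N start it, 6 N hold it level; it springs back up.
- lever_pad (a point): Centre of the top of the lever's black rubber finger pad (30 mm across): 125 mm from the hinge axis along the lever and 9 mm above the lever's centre line; turns with the lever. x along the lever toward the hinge, y along the hinge, z out of the pad. About 109 mm above the table at rest, 67 mm when level.
- mirror_mount: Bystander: square black mirror mount on a short post, 58 x 46 x 98 mm. Origin: centre of its underside.
- mouse: Bystander: black computer mouse, 110 x 62 x 38 mm. Origin: centre of its underside.
- vial: Bystander: brown vial with a white cap, 25 mm across, 52 mm tall. Origin: centre of its underside.

How it is judged (in metres and radians):
On the way, in this order (a step that is already met when the one before it is completed fails the run):
1. one cuvette is seated in the station's pocket and let go, the lever still up (((horizontal distance between cuvette_0 and nest below 0.004 m and z of cuvette_0 in the frame of nest between -0.004 and 0.004 m and angle between cuvette_0's own z axis and vertical below 0.2 rad and distance of each of cuvette_1, cuvette_2 from where it was at the start of the episode below 0.006 m) or (horizontal distance between cuvette_1 and nest below 0.004 m and z of cuvette_1 in the frame of nest between -0.004 and 0.004 m and angle between cuvette_1's own z axis and vertical below 0.2 rad and distance of each of cuvette_0, cuvette_2 from where it was at the start of the episode below 0.006 m) or (horizontal distance between cuvette_2 and nest below 0.004 m and z of cuvette_2 in the frame of nest between -0.004 and 0.004 m and angle between cuvette_2's own z axis and vertical below 0.2 rad and distance of each of cuvette_0, cuvette_1 from where it was at the start of the episode below 0.006 m)) and contact force between each of cuvette_0, cuvette_1, cuvette_2 and the fingers below 0.2 N and value of joint lever below 0.12 rad), for 0.2 s.
2. the fingers hold the lever level (((horizontal distance between cuvette_0 and nest below 0.004 m and z of cuvette_0 in the frame of nest between -0.004 and 0.004 m and angle between cuvette_0's own z axis and vertical below 0.2 rad and distance of each of cuvette_1, cuvette_2 from where it was at the start of the episode below 0.006 m) or (horizontal distance between cuvette_1 and nest below 0.004 m and z of cuvette_1 in the frame of nest between -0.004 and 0.004 m and angle between cuvette_1's own z axis and vertical below 0.2 rad and distance of each of cuvette_0, cuvette_2 from where it was at the start of the episode below 0.006 m) or (horizontal distance between cuvette_2 and nest below 0.004 m and z of cuvette_2 in the frame of nest between -0.004 and 0.004 m and angle between cuvette_2's own z axis and vertical below 0.2 rad and distance of each of cuvette_0, cuvette_1 from where it was at the start of the episode below 0.006 m)) and contact force between each of cuvette_0, cuvette_1, cuvette_2 and the fingers below 0.2 N and value of joint lever between 0.26 and 0.44 rad and contact force between station and the fingers above 1.5 N), for 0.5 s.
At the end, for the whole second after the job is handed in: One cuvette stands in the station's pocket (within 4 mm of centre and floor, 0.2 rad of upright), not touched by the fingers; the other two are within 6 mm of their starts; the fingers press the station with over 1.5 N and hold the lever still at 0.26 to 0.44 rad (0.35 is level) (all of step 2 and velocity of joint lever between -0.1 and 0.1 rad/s); the arm keeps its last pose, push and grip.
It fails at once if the lever is pressed (over 0.2 rad) while no cuvette is in the pocket (value of joint lever above 0.2 rad and not ((horizontal distance between cuvette_0 and nest below 0.004 m and z of cuvette_0 in the frame of nest between -0.004 and 0.004 m and angle between cuvette_0's own z axis and vertical below 0.2 rad) or (horizontal distance between cuvette_1 and nest below 0.004 m and z of cuvette_1 in the frame of nest between -0.004 and 0.004 m and angle between cuvette_1's own z axis and vertical below 0.2 rad) or (horizontal distance between cuvette_2 and nest below 0.004 m and z of cuvette_2 in the frame of nest between -0.004 and 0.004 m and angle between cuvette_2's own z axis and vertical below 0.2 rad))).
It fails at once if a bystander is moved by more than 20 mm (distance of any of mirror_mount, mouse, vial from where it was at the start of the episode above 0.02 m).
It also fails if it takes over 64 s, if anything falls off the work surface, if the arm or the gripper's body presses on something with over 40 N, if the wrist force passes 120 N, or if a joint passes its speed limit or range.

ROBOT

A 6-joint arm with a two-finger parallel gripper is mounted at the origin on a cart in front of the work surface, level with it; the furniture and walls round the work are solid. World frame = base frame: x ahead of the robot, y to its left, z up, the work surface at z = 0. Lengths are in mm, angles in rad, forces in N, time in s.
With the tool pointing down it reaches from about 350 to 775 mm from the base axis. Payload 7.3 kg.
Tool frame: the origin (TCP) lies at the very end of the fingers, on their centre line; the grasp point (between the pads) lies bot.grasp_offset behind it (bot.grasp_offset is the distance from the TCP to the grasp point, in mm); z points along the fingers, y is the line along which they close (so a half turn about z gives the same grasp; the last joint's range is limited). The gripper opens to 92 mm and grips with 3 to 60 N. Pads are 19 mm wide; open, the fingers measure 130 mm over their backs; the gripper's body (75 mm by 190 mm) begins 47 mm behind the grasp point.
Start: joints at [-1.483, 0.342, 1.524, -0, 1.275, -0.146], TCP at [121.651, -510.731, 226.741] pointing down, gripper open.
Joint ranges: [-2.53, 2.53], [-0.77, 2.02], [0.04, 2.7], [-1, 4.14], [0.28, 2.66], [-3.11, 3.11]. Speed limits (rad/s): [2.57, 2.57, 3.14, 3.14, 3.14, 3.14].

INTERFACE

Orientations are given as [roll, pitch, yaw] about the fixed x, y, z axes, in that order (R = Rz(yaw) Ry(pitch) Rx(roll)).
In Python, from plant import bot gives the robot as it stands. The module is installed in compiled form; this text tells all that it offers.
- The arm moves only by the shell command python3 -m handwheel 'ROWS'. ROWS is JSON, a list of rows, each an object of numbers: "claw": the finger opening in mm, from 0 to 91.8; "dx", "dy", "dz": the shift along the tool's x, y, z in mm; "rx", "ry", "rz": the turn, a rotation vector about the tool's x, y, z in rad. A call has 1 to 10 rows; each row shifts and turns the commanded pose from where the row before left it, along the tool's axes as they then stand; what a row does not reach is not made up. A row lasts 1/10 s, in which the tool goes at most 50 mm and 8.59 degrees, less where a joint would pass 70% of its speed; a pose out of reach is approached as far as the arm can. A call is refused whole if a number of a shift passes 50 or a number of a turn 0.15, either way. A call with a gripper value outside its range is refused whole. The fingers move at their own pace and stop on an object; the grip force is fixed at half the most. Time passes only in rows, so rows that do not move let the fingers close. It gives the time, the measured TCP pose, the force and the opening at its end, in the units of the state.
- bot.get_obs(): the state, without advancing time (a new reading comes with each control period).
- bot.capture(name): name is "side" or "top" or "wrist"; returns a dict with "frame" (400x640x3 uint8, red, green, blue), "camera_matrix" (3x3 intrinsics, pixels), "view" (4x4, takes a point from world to camera coordinates); the wrist camera has in their place "mount" (4x4, takes a point from camera to tool coordinates, whose origin is the TCP and whose axes are the flange's). Camera axes: x right, y down, z forward; pixel columns grow to the right and rows downward; lengths in mm; the calibration is good to about 2 mm. A picture is of the moment at which its call begins: read the wrist's pose just before it. There is no depth.
- bot.close_job(): hands the job in, once; it reports no verdict.
The state is a dict: "time": time; "joint_positions": joint angles; "dq": joint speeds; "tau": joint torques, N m; "tool_pos": TCP position; "tcp_rot": TCP orientation; "contact_force": force on the tool from outside, world axes, zero at the start; "moment": the same for the moment, N m; "grip_width": finger opening in mm.
Only numpy, scipy, OpenCV 4.12 (cv2) and the standard library are available. Lean on these libraries where they do the work, as an engineer would, in place of code of your own. Each camera call takes 0.05 s, during which the arm holds its last target. There are 200 camera calls.

## Working session

There is one attempt and no reset: what is moved stays moved. The work goes in short steps, Python scripts to look and compute and a shell command to move; the robot and the scene stay as the last step left them, time stands still between calls to the robot, and variables do not carry over. Pictures are saved under pics/ and viewed, on a budget of 10 in all, crops included, one or two more only if the job needs it, and the job is handed in when it is done.

```bash
mkdir -p pics; python3 - <<'E'
from plant import bot
import cv2,numpy as np
np.set_printoptions(precision=4,suppress=True)
print(bot.grasp_offset,bot.get_obs())
for n in("top","side"):
    c=bot.capture(n);cv2.imwrite(f"pics/{n}0.png",c["frame"][:,:,::-1]);np.savez(f"{n}0.npz",**c);print(c["camera_matrix"],c["view"])
E
```

```text
18.8 {'time': 0.0, 'joint_positions': array([-1.483 ,  0.3427,  1.525 ,  0.    ,  1.2754, -0.146 ]), 'dq': array([ 0.0012,  0.0009, -0.0003, -0.0011,  0.001 ,  0.0008]), 'tau': array([ -0.0017, -43.1242, -24.4223,   0.0715,   0.0557,  -0.0001]), 'tool_pos': array([ 121.5932, -510.3104,  226.0514]), 'tcp_rot': array([-3.1401, -0.0002,  0.2338]), 'contact_force': array([-0.136 ,  0.1465,  0.2008]), 'moment': array([ 0.0114,  0.0106, -0.07  ]), 'grip_width': 91.59218041595804}
[[453.2092   0.     328.8039]
 [  0.     453.2092 208.9134]
 [  0.       0.       1.    ]] [[  -0.0142   -0.9998    0.014  -319.5589]
 [  -0.9873    0.0118   -0.1583  546.2437]
 [   0.1581   -0.016    -0.9873 1152.9009]
 [   0.        0.        0.        1.    ]]
[[471.6592   0.     323.359 ]
 [  0.     471.6592 202.2929]
 [  0.       0.       1.    ]] [[   0.8818   -0.4709   -0.0262 -614.7532]
 [  -0.2516   -0.4227   -0.8706   77.385 ]
 [   0.3989    0.7743   -0.4912 1069.5167]
 [   0.        0.        0.        1.    ]]
```

View pics/top0.png

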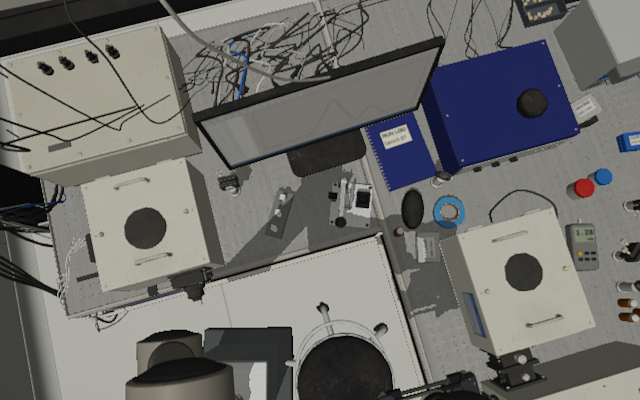

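View pics/side0.png

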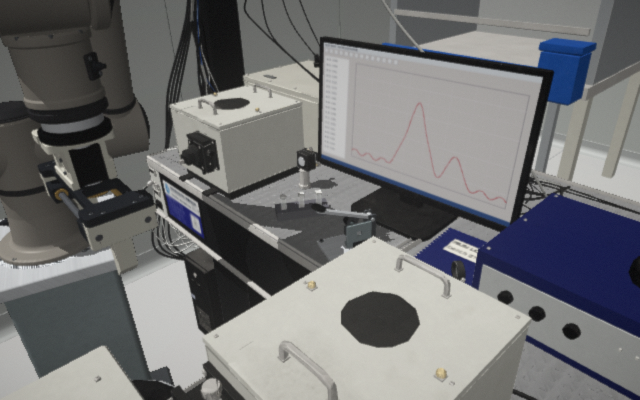

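The top view shows the tray near (280,212), the station near (352,203), the mouse at (412,208) and the mount at (229,182). I'll enlarge that area.

```bash
cat > h.py <<'E'
import numpy as np,cv2
def ray(c,uv,z):
    K,V=c["camera_matrix"],c["view"];R,t=V[:3,:3],V[:3,3]
    o=-R.T@t;d=R.T@np.linalg.inv(K)@np.r_[uv,1.];return o+d*(z-o[2])/d[2]
def wristview(bot):
    from scipy.spatial.transform import Rotation as Ro
    o=bot.get_obs();c=bot.capture("wrist");T=np.eye(4);T[:3,:3]=Ro.from_euler("xyz",o["tcp_rot"]).as_matrix();T[:3,3]=o["tool_pos"]
    c["view"]=np.linalg.inv(T@c["mount"]);return c
E
python3 - <<'E'
import numpy as np,cv2
from h import *
c=dict(np.load("top0.npz"))
for uv in [(280,212),(352,203),(344,180),(340,218),(412,208),(229,182)]: print(uv,ray(c,uv,0).round(),ray(c,uv,50).round())
f=c["frame"][160:250,215:405,::-1]
cv2.imwrite("pics/crop1.png",cv2.resize(f,None,fx=4.2,fy=4.2,interpolation=cv2.INTER_CUBIC))
E
```

```text
(280, 212) [ 542. -194.    0.] [ 535. -198.   50.]
(352, 203) [ 565. -392.    0.] [ 556. -388.   50.]
(344, 180) [ 630. -371.    0.] [ 619. -368.   50.]
(340, 218) [ 524. -358.    0.] [ 517. -356.   50.]
(412, 208) [ 549. -557.    0.] [ 541. -547.   50.]
(229, 182) [628. -53.   0.] [617. -63.  50.]
```

View pics/crop1.png

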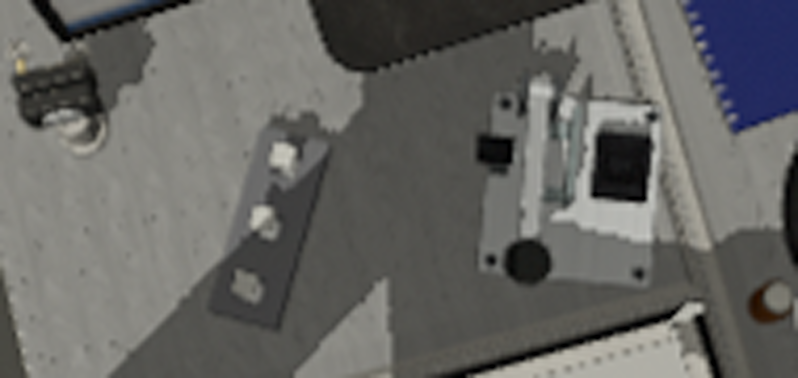

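The crop shows tray caps at (247,287), (264,220) and (285,155). The station's screws average (571,188), its nest is the dark square at (622,165) and the lever pad is at (528,260), with the handle toward the robot. Next I'll compute rough poses and check the wrist camera mount.

```bash
python3 - <<'E'
import numpy as np
from h import *
from plant import bot
np.set_printoptions(precision=3,suppress=True)
c=dict(np.load("top0.npz"))
P=lambda u,v,z:ray(c,(215+u/4.2-.4,160+v/4.2-.4),z)
print("caps",[P(*p,55) for p in((247,287),(264,220),(285,155))])
s=np.array([P(*p,10) for p in((505,103),(650,115),(490,260),(638,273))]);print("station",s,s.mean(0))
print("pad",P(528,260,109),"mount",P(70,110,50),"vial",P(775,300,50))
w=bot.capture("wrist");print(w["mount"],w["camera_matrix"])
E
```

```text
caps [array([ 492.146, -181.651,   55.   ]), array([ 534.02 , -192.009,   55.   ]), array([ 575.074, -204.994,   55.   ])]
station [[ 616.576 -344.809   10.   ]
 [ 607.493 -439.626   10.   ]
 [ 513.083 -333.432   10.   ]
 [ 503.439 -428.911   10.   ]] [ 560.148 -386.694   10.   ]
pad [ 499.766 -353.882  109.   ] mount [606.457 -69.091  50.   ] vial [ 480.461 -510.045   50.   ]
[[  -0.      -0.966   -0.257   68.314]
 [   1.      -0.       0.      -1.298]
 [  -0.      -0.257    0.966 -159.107]
 [   0.       0.       0.       1.   ]] [[331.277   0.    316.346]
 [  0.    331.277 205.902]
 [  0.      0.      1.   ]]
```

```bash
python3 -m handwheel '[{"dx":25,"dy":-5.5,"dz":1.5},{"dx":25,"dy":-5.5,"dz":1.5},{"dx":25,"dy":-5.5,"dz":1.5},{"dx":25,"dy":-5.5,"dz":1.5},{"dx":25,"dy":-5.5,"dz":1.5},{"dx":25,"dy":-5.5,"dz":1.5},{"dx":25,"dy":-5.5,"dz":1.5},{"dx":25,"dy":-5.5,"dz":1.5},{"dx":25,"dy":-5.5,"dz":1.5},{"dx":25,"dy":-5.5,"dz":1.5}]' && python3 -m handwheel '[{"dx":25,"dy":-5.5,"dz":1},{"dx":25,"dy":-5.5,"dz":1},{"dx":25,"dy":-5.5,"dz":1},{"dx":25,"dy":-5.5,"dz":1},{"dx":25,"dy":-5.5,"dz":1},{"dx":25,"dy":-5.5,"dz":1},{"dx":25,"dy":-5.5,"dz":1},{"dx":25,"dy":-5.5,"dz":1},{"dx":25,"dy":-5.5,"dz":1},{"dx":25,"dy":-5.5,"dz":1}]' && python3 -m handwheel '[{"rz":0.127},{"rz":0.127},{"rz":0.127},{"rz":0.127},{},{}]'
python3 - <<'E'
from h import *
from plant import bot
c=wristview(bot);np.savez("w1.npz",**c);cv2.imwrite("pics/w1.png",c["frame"][:,:,::-1]);o=bot.get_obs();print(o["tool_pos"],o["tcp_rot"],o["joint_positions"])
E
```

```text
[ 121.63463115 -510.48741147  226.32015154] [-3.14071996e+00 -1.40475761e-04  2.33746591e-01] [-1.48299819e+00  3.42459087e-01  1.52462069e+00  1.26125733e-05
  1.27539671e+00 -1.45952193e-01]invalid input at $[0]: expected keys claw, dx, dy, dz, rx, ry, rz
```

View pics/w1.png

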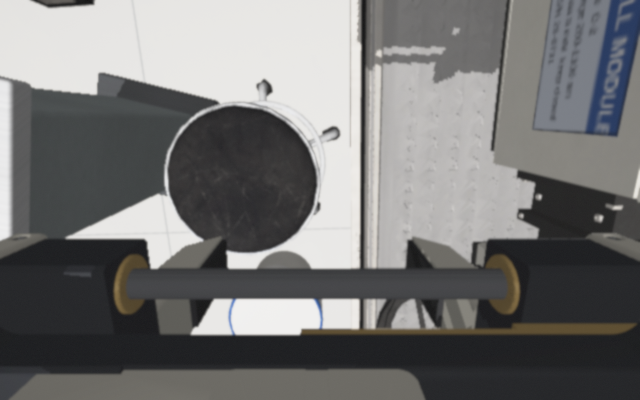

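That view shows only the floor and the arm's pedestal, because no move happened: each row needs all seven keys. The gripper also hides rows below about 235, so I'll stop shorter to keep the tray and station in the upper part of the image.

```bash
python3 -m handwheel '[{"claw":91.8,"dx":22.8,"dy":-8.3,"dz":1.5,"rx":0,"ry":0,"rz":0},{"claw":91.8,"dx":22.8,"dy":-8.3,"dz":1.5,"rx":0,"ry":0,"rz":0},{"claw":91.8,"dx":22.8,"dy":-8.3,"dz":1.5,"rx":0,"ry":0,"rz":0},{"claw":91.8,"dx":22.8,"dy":-8.3,"dz":1.5,"rx":0,"ry":0,"rz":0},{"claw":91.8,"dx":22.8,"dy":-8.3,"dz":1.5,"rx":0,"ry":0,"rz":0},{"claw":91.8,"dx":22.8,"dy":-8.3,"dz":1.5,"rx":0,"ry":0,"rz":0},{"claw":91.8,"dx":22.8,"dy":-8.3,"dz":1.5,"rx":0,"ry":0,"rz":0},{"claw":91.8,"dx":22.8,"dy":-8.3,"dz":1.5,"rx":0,"ry":0,"rz":0},{"claw":91.8,"dx":22.8,"dy":-8.3,"dz":1.5,"rx":0,"ry":0,"rz":0}]' && python3 -m handwheel '[{"claw":91.8,"dx":22.8,"dy":-8.3,"dz":1.5,"rx":0,"ry":0,"rz":0},{"claw":91.8,"dx":22.8,"dy":-8.3,"dz":1.5,"rx":0,"ry":0,"rz":0},{"claw":91.8,"dx":22.8,"dy":-8.3,"dz":1.5,"rx":0,"ry":0,"rz":0},{"claw":91.8,"dx":22.8,"dy":-8.3,"dz":1.5,"rx":0,"ry":0,"rz":0},{"claw":91.8,"dx":22.8,"dy":-8.3,"dz":1.5,"rx":0,"ry":0,"rz":0},{"claw":91.8,"dx":22.8,"dy":-8.3,"dz":1.5,"rx":0,"ry":0,"rz":0},{"claw":91.8,"dx":22.8,"dy":-8.3,"dz":1.5,"rx":0,"ry":0,"rz":0},{"claw":91.8,"dx":22.8,"dy":-8.3,"dz":1.5,"rx":0,"ry":0,"rz":0},{"claw":91.8,"dx":22.8,"dy":-8.3,"dz":1.5,"rx":0,"ry":0,"rz":0}]' && python3 -m handwheel '[{"claw":50,"dx":0,"dy":0,"dz":0,"rx":0,"ry":0,"rz":0.127},{"claw":50,"dx":0,"dy":0,"dz":0,"rx":0,"ry":0,"rz":0.127},{"claw":50,"dx":0,"dy":0,"dz":0,"rx":0,"ry":0,"rz":0.127},{"claw":50,"dx":0,"dy":0,"dz":0,"rx":0,"ry":0,"rz":0.127},{"claw":50,"dx":0,"dy":0,"dz":0,"rx":0,"ry":0,"rz":0},{"claw":50,"dx":0,"dy":0,"dz":0,"rx":0,"ry":0,"rz":0}]'
python3 - <<'E'
from h import *
from plant import bot
c=wristview(bot);np.savez("w2.npz",**c);cv2.imwrite("pics/w2.png",cv2.resize(c["frame"][:260,:,::-1],None,fx=1.25,fy=1.25));o=bot.get_obs();print(o["tool_pos"],o["tcp_rot"],o["joint_positions"])
E
```

```text
time: 1.1
tool_pos: [304.7, -389.8, 213.1]
tcp_rot: [-3.141, 0.0, 0.234]
contact_force: [0.4, -0.6, 0.3]
grip_width: 91.8
time: 2.0
tool_pos: [487.0, -269.6, 199.4]
tcp_rot: [-3.141, 0.0, 0.234]
contact_force: [0.0, -1.6, 0.2]
grip_width: 91.8
time: 2.6
tool_pos: [486.2, -270.3, 199.6]
tcp_rot: [-3.142, 0.0, -0.271]
contact_force: [-0.3, -0.4, -0.4]
grip_width: 51.2
[ 486.25471012 -270.31481616  199.65614874] [ 3.14158110e+00  3.98319888e-05 -2.71219951e-01] [-6.45117746e-01  4.21426542e-01  1.47959026e+00 -2.67449182e-05
  1.24060871e+00  1.19690720e+00]
```

View pics/w2.png

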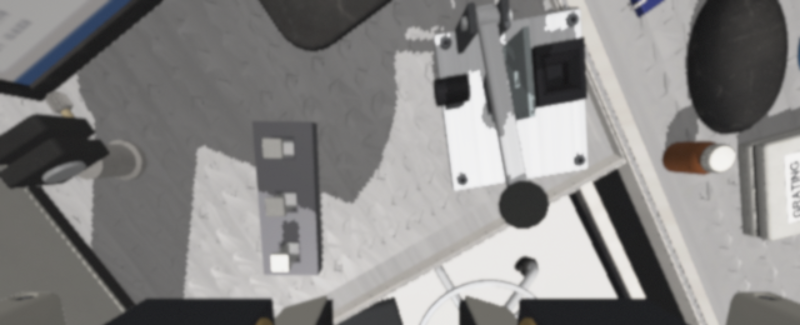

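The view shows caps at (272,148), (274,205) and (279,263), station screws at (446,42), (572,18), (461,180) and (579,160), the pad at (524,204) and the pocket at about (558,72). I'll refine these by masks, and check how close the box and mirror mount are.

```bash
cat > m.py <<'E'
from h import *
np.set_printoptions(precision=1,suppress=True)
c=dict(np.load("w2.npz"));g=cv2.cvtColor(c["frame"],cv2.COLOR_RGB2GRAY)
def cen(u,v,r,lo,hi):
    u,v=int(u/1.25),int(v/1.25);w=g[v-r:v+r+1,u-r:u+r+1].astype(np.uint8);m=cv2.inRange(w,lo,hi)
    n,l,s,ct=cv2.connectedComponentsWithStats(m);i=1+np.argmin(np.hypot(*(ct[1:]-r).T)-0.3*np.sqrt(s[1:,4]));return ct[i]+[u-r,v-r],s[i]
sc=[]
for p in((446,42),(572,18),(461,180),(579,160)):
    q,s=cen(*p,6,0,95);sc.append(ray(c,q,10));print("screw",q*1.25,s[2:],sc[-1])
sc=np.array(sc);ctr=sc.mean(0);d=(sc[0]-sc[2])+(sc[1]-sc[3]);e=(sc[0]-sc[1])+(sc[2]-sc[3])
print("spans",np.linalg.norm(d)/2,np.linalg.norm(e)/2,"ctr",ctr,"yaws",[round(float(t),4) for t in(np.arctan2(d[1],d[0]),np.arctan2(-e[0],e[1]))])
yaw=(np.arctan2(d[1],d[0])+np.arctan2(-e[0],e[1]))/2;R=np.array([[np.cos(yaw),-np.sin(yaw)],[np.sin(yaw),np.cos(yaw)]])
print("nest",ctr[:2]+R@[15,-30],"pad rest",ctr[:2]+R@[52-125*np.cos(.35)-9*np.sin(.35),27],"level",ctr[:2]+R@[-73,27])
q,s=cen(524,204,26,0,60);print("pad px",q*1.25,s[2:],ray(c,q,109))
q,s=cen(558,72,11,0,30);print("pocket px",q*1.25,s[2:],ray(c,q,12))
for p in((272,148),(274,205),(279,263)):
    print("cap",ray(c,np.array(p)/1.25,55))
t=dict(np.load("top0.npz"))
print("box edge",[ray(t,p,z) for p in((197,160),(222,265)) for z in(100,150)])
cv2.imwrite("pics/t.png",cv2.resize(c["frame"][90:235,190:275,::-1],None,fx=4,fy=4,interpolation=cv2.INTER_CUBIC))
cv2.imwrite("pics/s.png",np.hstack([cv2.resize(c["frame"][90:235,190:275,::-1],None,fx=4,fy=4,interpolation=cv2.INTER_CUBIC),cv2.resize(c["frame"][0:145,365:480,::-1],None,fx=4,fy=4,interpolation=cv2.INTER_CUBIC)])[:, :800])
E
python3 m.py
```

```text
screw [445.6  43.3] [ 8  8 45] [ 615.6 -345.3   10. ]
screw [571.9  19.5] [ 6  8 36] [ 605.9 -441.2   10. ]
screw [461.9 179.4] [ 4  4 16] [ 512.2 -333.9   10. ]
screw [579.1 159.8] [ 6  5 22] [ 501.9 -430.2   10. ]
spans 104.36489511961057 96.60103502113856 ctr [ 558.9 -387.7   10. ] yaws [-0.1076, -0.1036]
nest [ 570.7 -419.1] pad rest [ 493.6 -353.6] level [ 489.2 -353.1]
pad px [522.8 203.9] [  38   35 1031] [ 499.4 -352.9  109. ]
pocket px [563.5  76. ] [ 21  20 147] [ 568.3 -427.7   12. ]
cap [ 574.7 -203.2   55. ]
cap [ 536.1 -190.9   55. ]
cap [ 493.4 -179.5   55. ]
box edge [array([664. ,   9.5, 100. ]), array([650.2,  -4.5, 150. ]), array([396.4, -60.4, 100. ]), array([394.5, -71.3, 150. ])]
```

View pics/s.png

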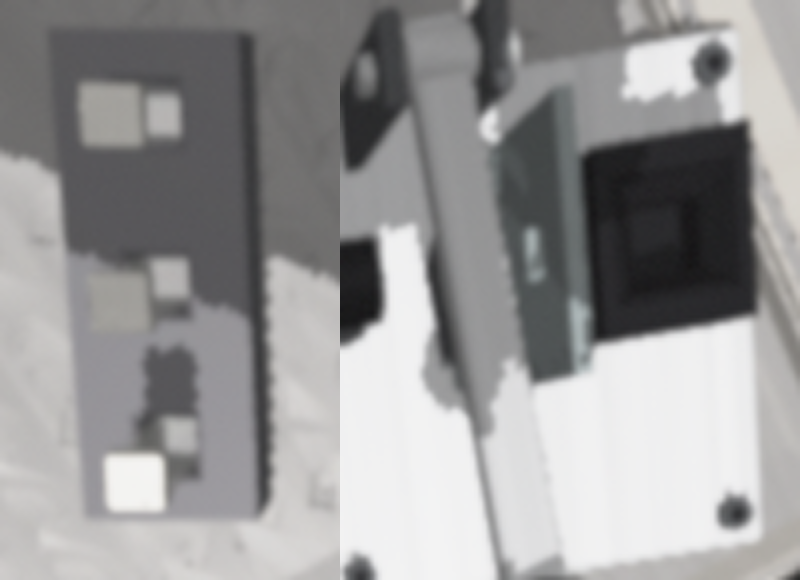

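Pad and screws agree: the station centre is (558.9,-387.7), its yaw -0.105 and the nest (570.7,-419). I'll take the cuvette nearest the robot, at (493.4,-179.5), with the fingers closing along tray y.

```bash
python3 - <<'E'
from h import *
c=dict(np.load("w2.npz"))
print("floor",ray(c,(444.5,58),12),"mouth",ray(c,(445.8,58),31),"block",ray(c,(447.5,58),31))
E
python3 -m handwheel '[{"claw":40,"dx":-2.9,"dy":-14.9,"dz":10,"rx":0,"ry":0,"rz":0.011},{"claw":40,"dx":-2.9,"dy":-14.9,"dz":10,"rx":0,"ry":0,"rz":0},{"claw":40,"dx":-2.9,"dy":-14.9,"dz":10,"rx":0,"ry":0,"rz":0},{"claw":40,"dx":-2.9,"dy":-14.9,"dz":10,"rx":0,"ry":0,"rz":0},{"claw":40,"dx":-2.9,"dy":-14.9,"dz":10,"rx":0,"ry":0,"rz":0},{"claw":40,"dx":-2.9,"dy":-14.9,"dz":10,"rx":0,"ry":0,"rz":0},{"claw":40,"dx":0,"dy":0,"dz":15,"rx":0,"ry":0,"rz":0},{"claw":40,"dx":0,"dy":0,"dz":15,"rx":0,"ry":0,"rz":0},{"claw":40,"dx":0,"dy":0,"dz":10,"rx":0,"ry":0,"rz":0},{"claw":40,"dx":0,"dy":0,"dz":0,"rx":0,"ry":0,"rz":0}]'
python3 - <<'E'
from h import *
from plant import bot
c=wristview(bot);np.savez("w3.npz",**c);cv2.imwrite("pics/w3.png",c["frame"][:,:,::-1]);o=bot.get_obs();print(o["tool_pos"],o["tcp_rot"])
E
```

```text
floor [ 572.45359831 -422.23373776   12.        ] mouth [ 571.00105157 -415.99604028   31.        ] block [ 570.58489968 -417.49531121   31.        ]
time: 3.65
tool_pos: [493.8, -178.8, 98.2]
tcp_rot: [-3.141, 0.003, -0.285]
contact_force: [-0.9, 0.8, 0.0]
grip_width: 40.0
[ 494.36820239 -179.22817669   99.16440258] [-3.14141006e+00  1.21301719e-03 -2.84997507e-01]
```

View pics/w3.png

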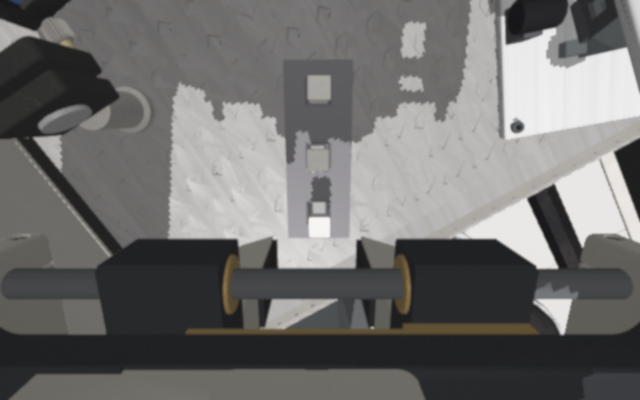

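The near cap is at (319,227), which is within 1 mm of where the grip axis should appear. I'll descend and grip.

```bash
python3 -m handwheel '[{"claw":40,"dx":0,"dy":0.5,"dz":14,"rx":0,"ry":0,"rz":0},{"claw":40,"dx":0,"dy":0.5,"dz":14,"rx":0,"ry":0,"rz":0},{"claw":40,"dx":0,"dy":0,"dz":14,"rx":0,"ry":0,"rz":0},{"claw":40,"dx":0,"dy":0,"dz":14,"rx":0,"ry":0,"rz":0},{"claw":40,"dx":0,"dy":0,"dz":11,"rx":0,"ry":0,"rz":0},{"claw":40,"dx":0,"dy":0,"dz":6,"rx":0,"ry":0,"rz":0},{"claw":40,"dx":0,"dy":0,"dz":0,"rx":0,"ry":0,"rz":0},{"claw":40,"dx":0,"dy":0,"dz":0,"rx":0,"ry":0,"rz":0}]' && python3 -m handwheel '[{"claw":8,"dx":0,"dy":0,"dz":0,"rx":0,"ry":0,"rz":0},{"claw":8,"dx":0,"dy":0,"dz":0,"rx":0,"ry":0,"rz":0},{"claw":8,"dx":0,"dy":0,"dz":0,"rx":0,"ry":0,"rz":0},{"claw":8,"dx":0,"dy":0,"dz":0,"rx":0,"ry":0,"rz":0},{"claw":8,"dx":0,"dy":0,"dz":0,"rx":0,"ry":0,"rz":0},{"claw":8,"dx":0,"dy":0,"dz":0,"rx":0,"ry":0,"rz":0}]'
```

```text
time: 4.5
tool_pos: [494.7, -180.8, 27.2]
tcp_rot: [3.141, -0.001, -0.285]
contact_force: [0.4, 0.3, 0.5]
grip_width: 39.9
time: 5.1
tool_pos: [494.4, -180.7, 26.9]
tcp_rot: [3.141, -0.0, -0.285]
contact_force: [-0.0, 0.1, 1.8]
grip_width: 11.9
```

```bash
python3 -m handwheel '[{"claw":8,"dx":0,"dy":0,"dz":-5,"rx":0,"ry":0,"rz":0},{"claw":8,"dx":0,"dy":0,"dz":-10,"rx":0,"ry":0,"rz":0},{"claw":8,"dx":0,"dy":0,"dz":-15,"rx":0,"ry":0,"rz":0},{"claw":8,"dx":0,"dy":0,"dz":-20,"rx":0,"ry":0,"rz":0},{"claw":8,"dx":0,"dy":0,"dz":-20,"rx":0,"ry":0,"rz":0},{"claw":8,"dx":0,"dy":0,"dz":-20,"rx":0,"ry":0,"rz":0},{"claw":8,"dx":0,"dy":0,"dz":-20,"rx":0,"ry":0,"rz":0},{"claw":8,"dx":0,"dy":0,"dz":-15,"rx":0,"ry":0,"rz":0},{"claw":8,"dx":0,"dy":0,"dz":0,"rx":0,"ry":0,"rz":0}]' && python3 -m handwheel '[{"claw":8,"dx":0,"dy":0,"dz":0,"rx":0,"ry":0,"rz":0.139},{"claw":8,"dx":0,"dy":0,"dz":0,"rx":0,"ry":0,"rz":0.139},{"claw":8,"dx":0,"dy":0,"dz":0,"rx":0,"ry":0,"rz":0.139},{"claw":8,"dx":0,"dy":0,"dz":0,"rx":0,"ry":0,"rz":0.139},{"claw":8,"dx":0,"dy":0,"dz":0,"rx":0,"ry":0,"rz":0.139},{"claw":8,"dx":0,"dy":0,"dz":0,"rx":0,"ry":0,"rz":0.139},{"claw":8,"dx":0,"dy":0,"dz":0,"rx":0,"ry":0,"rz":0.139},{"claw":8,"dx":0,"dy":0,"dz":0,"rx":0,"ry":0,"rz":0.139},{"claw":8,"dx":0,"dy":0,"dz":0,"rx":0,"ry":0,"rz":0.139},{"claw":8,"dx":0,"dy":0,"dz":0,"rx":0,"ry":0,"rz":0.139}]'
cat > go.py <<'E'
import sys,numpy as np
from plant import bot
from scipy.spatial.transform import Rotation as Ro
o=bot.get_obs();t=np.array([float(a) for a in sys.argv[1:4]])
print(o["tool_pos"].round(1),o["tcp_rot"].round(3),o["joint_positions"].round(2),"tool shift",(Ro.from_euler("xyz",o["tcp_rot"]).as_matrix().T@(t-o["tool_pos"])).round(1))
E
python3 go.py 571 -419 150
```

```text
time: 6.0
tool_pos: [495.5, -181.2, 154.5]
tcp_rot: [3.14, -0.005, -0.285]
contact_force: [0.2, -0.0, -0.8]
grip_width: 11.9
time: 7.0
tool_pos: [493.8, -180.4, 151.0]
tcp_rot: [3.14, 0.0, -1.681]
contact_force: [-0.2, -0.4, -0.3]
grip_width: 11.9
[ 493.8 -180.4  151. ] [ 3.14   0.    -1.681] [-0.5   0.42  1.63 -0.    1.09  2.76] tool shift [ 228.7 -102.9    0.8]
```

```bash
python3 -m handwheel '[{"claw":8,"dx":22.9,"dy":-10.3,"dz":0,"rx":0,"ry":0,"rz":0},{"claw":8,"dx":22.9,"dy":-10.3,"dz":0,"rx":0,"ry":0,"rz":0},{"claw":8,"dx":22.9,"dy":-10.3,"dz":0,"rx":0,"ry":0,"rz":0},{"claw":8,"dx":22.9,"dy":-10.3,"dz":0,"rx":0,"ry":0,"rz":0},{"claw":8,"dx":22.9,"dy":-10.3,"dz":0,"rx":0,"ry":0,"rz":0},{"claw":8,"dx":22.9,"dy":-10.3,"dz":0,"rx":0,"ry":0,"rz":0},{"claw":8,"dx":22.9,"dy":-10.3,"dz":0,"rx":0,"ry":0,"rz":0},{"claw":8,"dx":22.9,"dy":-10.3,"dz":0,"rx":0,"ry":0,"rz":0},{"claw":8,"dx":22.9,"dy":-10.3,"dz":0,"rx":0,"ry":0,"rz":0},{"claw":8,"dx":22.9,"dy":-10.3,"dz":0,"rx":0,"ry":0,"rz":0}]' && python3 -m handwheel '[{"claw":8,"dx":0,"dy":0,"dz":14,"rx":0,"ry":0,"rz":0},{"claw":8,"dx":0,"dy":0,"dz":14,"rx":0,"ry":0,"rz":0},{"claw":8,"dx":0,"dy":0,"dz":14,"rx":0,"ry":0,"rz":0},{"claw":8,"dx":0,"dy":0,"dz":14,"rx":0,"ry":0,"rz":0},{"claw":8,"dx":0,"dy":0,"dz":14,"rx":0,"ry":0,"rz":0},{"claw":8,"dx":0,"dy":0,"dz":14,"rx":0,"ry":0,"rz":0},{"claw":8,"dx":0,"dy":0,"dz":0,"rx":0,"ry":0,"rz":0},{"claw":8,"dx":0,"dy":0,"dz":0,"rx":0,"ry":0,"rz":0}]'
python3 - <<'E'
from h import *
from plant import bot
c=wristview(bot);np.savez("w4.npz",**c);t=bot.capture("side")
a=cv2.resize(c["frame"][100:300,200:440,::-1],None,fx=1.67,fy=1.67);b=cv2.resize(t["frame"][150:270,260:420,::-1],(400,334),interpolation=cv2.INTER_CUBIC)
h=min(len(a),len(b));cv2.imwrite("pics/w4.png",np.hstack([a[:h],b[:h]])[:,:800])
E
python3 go.py 571 -419 35
```

```text
time: 8.0
tool_pos: [572.7, -419.7, 150.7]
tcp_rot: [3.14, 0.001, -1.675]
contact_force: [1.1, 0.7, -0.6]
grip_width: 11.9
time: 8.8
tool_pos: [572.9, -419.0, 67.5]
tcp_rot: [3.141, 0.0, -1.675]
contact_force: [0.4, -0.1, -0.6]
grip_width: 11.6
[ 573.3 -419.5   68.7] [-3.140e+00 -1.000e-03 -1.675e+00] [-0.74  0.82  1.13 -0.    1.19  2.51] tool shift [-0.3  2.4 33.7]
```

View pics/w4.png

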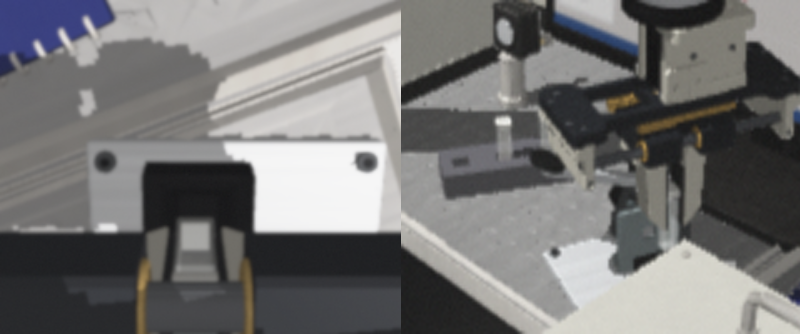

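The nest block sits centred under the fingers (left panel, block columns 143–255 against finger centre 195), and the cuvette is upright in the grip. I'll descend the last 33 mm slowly.

```bash
python3 -m handwheel '[{"claw":8,"dx":0,"dy":1,"dz":6,"rx":0,"ry":0,"rz":0},{"claw":8,"dx":0,"dy":0,"dz":6,"rx":0,"ry":0,"rz":0},{"claw":8,"dx":0,"dy":0,"dz":5,"rx":0,"ry":0,"rz":0},{"claw":8,"dx":0,"dy":0,"dz":4,"rx":0,"ry":0,"rz":0},{"claw":8,"dx":0,"dy":0,"dz":3,"rx":0,"ry":0,"rz":0},{"claw":8,"dx":0,"dy":0,"dz":0,"rx":0,"ry":0,"rz":0}]' && python3 -m handwheel '[{"claw":8,"dx":0,"dy":0,"dz":2,"rx":0,"ry":0,"rz":0},{"claw":8,"dx":0,"dy":0,"dz":2,"rx":0,"ry":0,"rz":0},{"claw":8,"dx":0,"dy":0,"dz":2,"rx":0,"ry":0,"rz":0},{"claw":8,"dx":0,"dy":0,"dz":1,"rx":0,"ry":0,"rz":0},{"claw":8,"dx":0,"dy":0,"dz":0,"rx":0,"ry":0,"rz":0}]'; python3 go.py 571 -419 35
```

```text
time: 9.5
tool_pos: [571.6, -418.8, 43.0]
tcp_rot: [3.141, 0.001, -1.675]
contact_force: [0.1, 0.3, -0.6]
grip_width: 11.7
time: 10.0
tool_pos: [571.8, -418.9, 36.5]
tcp_rot: [3.141, 0.0, -1.675]
contact_force: [0.3, 0.6, -0.1]
grip_width: 11.7
[ 571.8 -418.9   36.5] [ 3.141  0.    -1.675] [-0.74  0.85  1.16 -0.    1.14  2.51] tool shift [0.2 0.7 1.5]
```

```bash
python3 -m handwheel '[{"claw":8,"dx":0,"dy":0,"dz":1,"rx":0,"ry":0,"rz":0},{"claw":8,"dx":0,"dy":0,"dz":0.7,"rx":0,"ry":0,"rz":0},{"claw":8,"dx":0,"dy":0,"dz":0,"rx":0,"ry":0,"rz":0}]' && python3 -m handwheel '[{"claw":32,"dx":0,"dy":0,"dz":0,"rx":0,"ry":0,"rz":0},{"claw":32,"dx":0,"dy":0,"dz":0,"rx":0,"ry":0,"rz":0},{"claw":32,"dx":0,"dy":0,"dz":0,"rx":0,"ry":0,"rz":0},{"claw":32,"dx":0,"dy":0,"dz":0,"rx":0,"ry":0,"rz":0},{"claw":32,"dx":0,"dy":0,"dz":0,"rx":0,"ry":0,"rz":0}]' && python3 -m handwheel '[{"claw":32,"dx":0,"dy":0,"dz":-8,"rx":0,"ry":0,"rz":0},{"claw":32,"dx":0,"dy":0,"dz":-15,"rx":0,"ry":0,"rz":0},{"claw":32,"dx":0,"dy":0,"dz":-20,"rx":0,"ry":0,"rz":0},{"claw":32,"dx":0,"dy":0,"dz":-20,"rx":0,"ry":0,"rz":0},{"claw":32,"dx":0,"dy":0,"dz":-20,"rx":0,"ry":0,"rz":0},{"claw":32,"dx":0,"dy":0,"dz":-20,"rx":0,"ry":0,"rz":0},{"claw":32,"dx":0,"dy":0,"dz":-12,"rx":0,"ry":0,"rz":0},{"claw":32,"dx":0,"dy":0,"dz":0,"rx":0,"ry":0,"rz":0}]'
python3 - <<'E'
from h import *
from plant import bot
c=wristview(bot);np.savez("w5.npz",**c);t=bot.capture("side")
a=cv2.resize(c["frame"][100:300,200:440,::-1],None,fx=1.67,fy=1.67);b=cv2.resize(t["frame"][150:270,260:420,::-1],(400,334),interpolation=cv2.INTER_CUBIC)
h=min(len(a),len(b));cv2.imwrite("pics/w5.png",np.hstack([a[:h],b[:h]])[:,:800])
E
python3 go.py 490 -353 130
```

```text
time: 10.3
tool_pos: [571.8, -419.0, 35.0]
tcp_rot: [-3.142, -0.0, -1.675]
contact_force: [-1.0, 0.2, -1.0]
grip_width: 11.7
time: 10.8
tool_pos: [571.9, -419.0, 35.1]
tcp_rot: [-3.142, -0.0, -1.675]
contact_force: [-0.1, 0.5, 0.8]
grip_width: 32.1
time: 11.6
tool_pos: [572.8, -419.8, 153.3]
tcp_rot: [-3.137, -0.003, -1.675]
contact_force: [1.2, 0.1, 0.8]
grip_width: 31.8
[ 571.7 -418.8  150. ] [ 3.142  0.    -1.675] [-0.74  0.75  1.04 -0.    1.36  2.51] tool shift [-56.9  88.1  20. ]
```

View pics/w5.png

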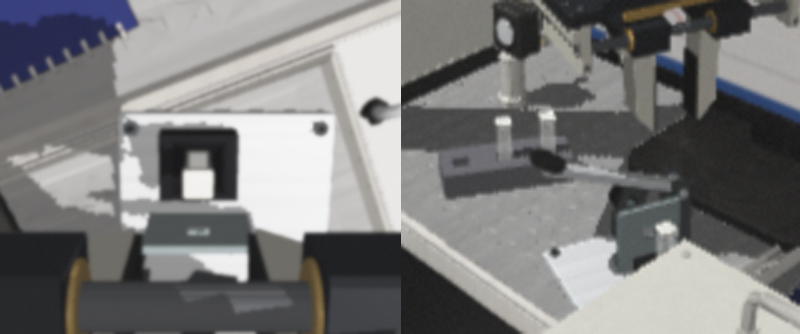

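The cuvette stands in the nest, with its cap at (198,184) on the left and just above the screen on the right. The lever is still up and the other two cuvettes are in the tray. I'll check the cap's position numerically, close the fingers and move over the lever pad.

```bash
python3 - <<'E'
from h import *
c=dict(np.load("w5.npz"))
print("cap",ray(c,(200+198/1.67,100+184/1.67),63))
s=[ray(c,(200+u/1.67,100+v/1.67),10) for u,v in((131,127),(320,127))];print("screws",s)
E
python3 -m handwheel '[{"claw":0,"dx":-11.4,"dy":17.2,"dz":0,"rx":0,"ry":0,"rz":0},{"claw":0,"dx":-11.4,"dy":17.2,"dz":0,"rx":0,"ry":0,"rz":0},{"claw":0,"dx":-11.4,"dy":17.2,"dz":0,"rx":0,"ry":0,"rz":0},{"claw":0,"dx":-11.4,"dy":17.2,"dz":0,"rx":0,"ry":0,"rz":0},{"claw":0,"dx":-11.4,"dy":17.2,"dz":0,"rx":0,"ry":0,"rz":0},{"claw":0,"dx":0,"dy":0,"dz":0,"rx":0,"ry":0,"rz":0},{"claw":0,"dx":0,"dy":0,"dz":0,"rx":0,"ry":0,"rz":0}]' && python3 -m handwheel '[{"claw":0,"dx":0,"dy":0,"dz":10,"rx":0,"ry":0,"rz":0},{"claw":0,"dx":0,"dy":0,"dz":10,"rx":0,"ry":0,"rz":0},{"claw":0,"dx":0,"dy":0,"dz":5,"rx":0,"ry":0,"rz":0},{"claw":0,"dx":0,"dy":0,"dz":0,"rx":0,"ry":0,"rz":0}]'; python3 go.py 491 -353 67
```

```text
cap [ 570.69079053 -418.02298582   63.        ]
screws [array([ 605.52183319, -439.83406068,   10.        ]), array([ 501.7152499 , -429.02630308,   10.        ])]
time: 12.4
tool_pos: [492.3, -353.4, 149.5]
tcp_rot: [3.141, 0.0, -1.675]
contact_force: [0.1, -0.2, 0.6]
grip_width: 0.7
time: 12.8
tool_pos: [491.8, -352.9, 123.2]
tcp_rot: [3.139, 0.002, -1.675]
contact_force: [-0.2, 0.0, -0.6]
grip_width: 0.7
[ 491.8 -352.9  123.2] [ 3.139e+00  2.000e-03 -1.675e+00] [-0.75  0.58  1.43 -0.    1.13  2.5 ] tool shift [ 0.2  0.7 56.2]
```

The cap is at (570.7,-418.0) against a nest of (570.7,-419.1), so the cuvette is seated. Now I'll press.

```bash
python3 -m handwheel '[{"claw":0,"dx":0,"dy":0,"dz":5,"rx":0,"ry":0,"rz":0},{"claw":0,"dx":0,"dy":0,"dz":5,"rx":0,"ry":0,"rz":0},{"claw":0,"dx":0,"dy":0,"dz":5,"rx":0,"ry":0,"rz":0},{"claw":0,"dx":0,"dy":0,"dz":5,"rx":0,"ry":0,"rz":0},{"claw":0,"dx":0,"dy":0,"dz":5,"rx":0,"ry":0,"rz":0},{"claw":0,"dx":0,"dy":0,"dz":0,"rx":0,"ry":0,"rz":0}]' && python3 -m handwheel '[{"claw":0,"dx":0,"dy":0,"dz":5,"rx":0,"ry":0,"rz":0},{"claw":0,"dx":0,"dy":0,"dz":5,"rx":0,"ry":0,"rz":0},{"claw":0,"dx":0,"dy":0,"dz":5,"rx":0,"ry":0,"rz":0},{"claw":0,"dx":0,"dy":0,"dz":5,"rx":0,"ry":0,"rz":0},{"claw":0,"dx":0,"dy":0,"dz":5,"rx":0,"ry":0,"rz":0},{"claw":0,"dx":0,"dy":0,"dz":4,"rx":0,"ry":0,"rz":0},{"claw":0,"dx":0,"dy":0,"dz":2,"rx":0,"ry":0,"rz":0},{"claw":0,"dx":0,"dy":0,"dz":0,"rx":0,"ry":0,"rz":0},{"claw":0,"dx":0,"dy":0,"dz":0,"rx":0,"ry":0,"rz":0}]' && python3 -m handwheel '[{"claw":0,"dx":0,"dy":0,"dz":0,"rx":0,"ry":0,"rz":0},{"claw":0,"dx":0,"dy":0,"dz":0,"rx":0,"ry":0,"rz":0},{"claw":0,"dx":0,"dy":0,"dz":0,"rx":0,"ry":0,"rz":0},{"claw":0,"dx":0,"dy":0,"dz":0,"rx":0,"ry":0,"rz":0},{"claw":0,"dx":0,"dy":0,"dz":0,"rx":0,"ry":0,"rz":0},{"claw":0,"dx":0,"dy":0,"dz":0,"rx":0,"ry":0,"rz":0},{"claw":0,"dx":0,"dy":0,"dz":0,"rx":0,"ry":0,"rz":0}]'
python3 - <<'E'
from h import *
from plant import bot
t=bot.capture("side");cv2.imwrite("pics/s6.png",cv2.resize(t["frame"][150:270,260:420,::-1],(800,600),interpolation=cv2.INTER_CUBIC))
E
python3 go.py 491 -353 67
```

```text
time: 13.4
tool_pos: [492.1, -353.5, 99.6]
tcp_rot: [3.141, -0.0, -1.675]
contact_force: [-1.6, -0.0, 3.5]
grip_width: 0.4
time: 14.3
tool_pos: [491.3, -353.1, 68.7]
tcp_rot: [3.14, 0.001, -1.675]
contact_force: [-5.7, -0.6, 5.7]
grip_width: 0.2
time: 15.0
tool_pos: [491.4, -353.1, 68.8]
tcp_rot: [3.14, 0.0, -1.675]
contact_force: [-4.2, 0.5, 6.8]
grip_width: 0.4
[ 491.4 -353.1   68.8] [ 3.14   0.    -1.675] [-0.75  0.64  1.49 -0.    1.01  2.5 ] tool shift [-0.1  0.4  1.8]
```

View pics/s6.png

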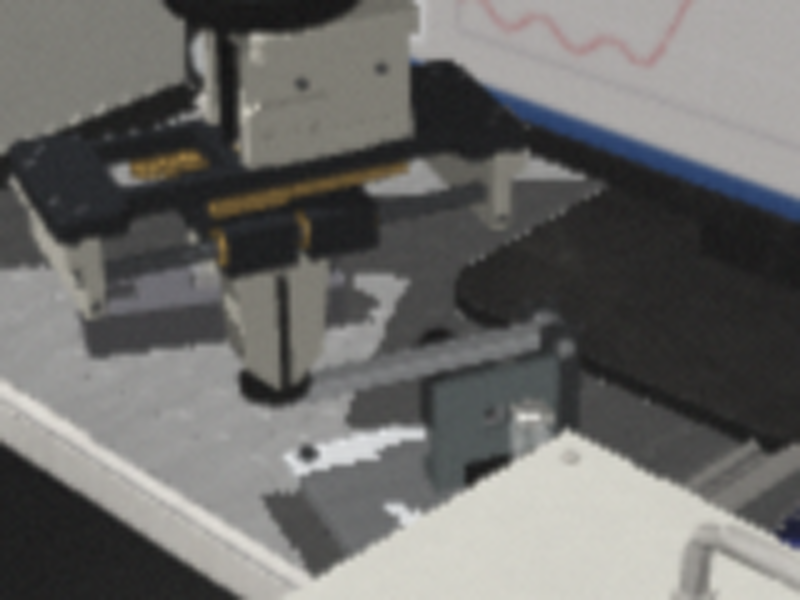

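The side view shows the fingertips flush on the pad at (275,385), the lever level and the cuvette in the nest at (530,425). Force is steady at about 7 N with the TCP at z 68.8, against 67 for level. I'll hand in.

```bash
python3 -c "
from plant import bot
print(bot.close_job())"
```

```text
the job is handed in; nothing more can be done
None
```

The job is handed in. One cuvette is seated in the station's pocket, and the fingertips were holding the shutter lever about level when I handed in. Close-out reported no verdict.

- **Cuvette:** I took the one nearest the robot, lowered it into the pocket and let go. Its cap then measured (570.7, -418.0) against a nest position of (570.7, -419.1). The side view showed the cap just above the 62 mm screen, which fits it being fully home.
- **Lever:** I closed the fingers only after letting go, then pressed the pad down. Fingertip height held at 68.8 mm (67 is level), which works out to about 0.34 rad. The upward force was 5.7 then 6.8 N over the last 0.7 s.
- **Side load:** There was also about 4 N of sideways force in -x from friction at the pad; the tool position did not move under it.
- **Other items:** After the release the other two cuvettes were still in the tray. I saw no sign of touching the mirror mount, mouse or vial, but I did not measure their final positions.
- **Disagreements:** Rough readings of the pocket centre from its dark floor and mouth differed from the screw-based position by up to 3 mm. An automatic mask for the pocket was off by about 9 mm, so I ignored it.
- **Slip:** My first move command was refused because the rows lacked keys, and nothing moved.

The run took about 15 s of robot time.

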